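# Lock a filter funnel onto a vacuum manifold

## Task

Fit the taller of the two loose filter funnels to the free place of the steel vacuum manifold: set its lugs into the notches of the collar, push it down against the sprung valve, turn it clockwise (seen from above) to the stop and let it spring up into its catch, so that it stays locked, upright and holds the valve open by itself. Leave the short funnel, the petri dish and the dropper bottle where they stand.

Things in the scene. Friction and masses are not known exactly. Their poses are not given: they have to be found in the camera images.
- funnel_tall_mid (a point): the funnel to fit: 115 mm tall, 0.08 to 0.15 kg, standing upright; point on its axis half-way up (57.5 mm above the underside), z up along the axis. White foot, ribbed white skirt 69 mm across (31 to 39 mm above the underside), above it a clear round cup, open at the top, 52 mm across, wall 2.5 mm, with a 54 mm rim bead in its top 6 mm
- funnel_tall_grip (a point): on the axis of the tall funnel, 85 mm above its underside (30 mm below its rim): a good height to grip across the 52 mm cup, from any side as it is round
- funnel_tall_lugs (a point): on the axis of the tall funnel, 16 mm above its underside, level with the lower faces of the three lugs. The foot is 44 mm across (lowest 5 mm tapered to 37 mm); lugs 10 mm wide, 6 mm high, reaching 29 mm from the axis, lower edges bevelled 1.5 mm, one along this frame's +x, the others 120 degrees from it
- funnel_short_mid (a point): the other loose funnel, of the same shape but 85 mm tall; point on its axis half-way up (42.5 mm). To be left alone
- manifold: steel vacuum manifold, fixed: a tube 270 mm long along its own y, origin under its middle on the worktop, with two heads 80 mm to either side whose rims are 108 mm above the worktop. One head is closed by a steel cap with a black knob (126 mm high), the other is free; which is which varies
- port_mouth (a point): centre of the free head's mouth, level with the collar's rim (108 mm up), z up. The knurled collar is 75 mm across; its lip has a 48 mm bore and three notches 120 degrees apart, 35 degrees wide, reaching 31 mm from the axis. The collar was screwed on by hand, so its notches stand at any angle; this frame does NOT tell it: feel or look. Where there is no notch the lugs rest on the rim
- port_seat (a point): on the axis of the free head, 25 mm below the rim: where the middle of the funnel's underside is when locked. To get there push the lugs through the notches, 12 to 15 mm below the rim (at 15 the skirt meets the rim), turn clockwise under the lip 55 to 59 degrees from mid-notch to the end stop, and let up: the lugs spring 3 mm up into catches. Counter-clockwise is blocked
- valve (a joint): valve disc in the free head's bore, a slide: 0 m = shut (disc 19 mm below the rim), grows as it is pressed down, to 0.0135. Its spring pushes up with 3 N at 0 and 0.8 N more per mm. The funnel touches it once the lugs are 3 mm below the rim; 0.006 when caught, 0.012 when pushed fully down. A funnel let go in the notches unturned floats up to 0 and stays upright there
- petri_dish_mid (a point): small glass petri dish, 70 mm across, 17 mm high, lying on the worktop; point at its centre, half-way up. To be left alone
- dropper_mid (a point): amber dropper bottle, 47 mm square, 132 mm tall; point on its axis half-way up. To be left alone
Not all that is in view belongs to the job. Leave any purple or yellow look-alike of the part that bears funnel_tall_mid alone.

How it is judged:
By the outcome, as a careful person would: the job done as asked, in the order asked, and still so for the second after the job is handed in, with the robot touching nothing.
It also fails if it takes over 64 s, if anything falls off the work surface, if the arm or the gripper's body presses on something with over 40 N, if the wrist force passes 120 N, or if a joint passes its speed limit or range.

## Robot

A 6-joint arm with a two-finger parallel gripper is mounted at the origin on a cart in front of the work surface, level with it; the furniture and walls round the work are solid. World frame = base frame: x ahead of the robot, y to its left, z up, the work surface at z = 0. Lengths are in mm, angles in degrees, forces in N, time in s.
With the tool pointing down it reaches from about 350 to 925 mm from the base axis. Payload 6.4 kg.
Tool frame: the origin (TCP) lies at the very end of the fingers, on their centre line; the grasp point (between the pads) lies env.grip_depth behind it (env.grip_depth is the distance from the TCP to the grasp point, in mm); z points along the fingers, y is the line along which they close (so a half turn about z gives the same grasp; the last joint's range is limited). The gripper opens to 94 mm and grips with 3 to 60 N. Pads are 16 mm wide; open, the fingers measure 119 mm over their backs; the gripper's body (75 mm by 177 mm) begins 78 mm behind the grasp point.
Start: joints at [63.134, 14.043, 89.255, -0, 76.702, -9.975], TCP at [188.853, 621.971, 205.455] pointing down, gripper open.
Joint ranges: [-179.41, 179.41], [-58.25, 129.5], [7.25, 145.43], [-54.29, 234.29], [11.92, 165.04], [-157.13, 157.13]. Speed limits (degrees/s): [147.25, 147.25, 180, 180, 180, 180].

## Interface

Orientations are given as [roll, pitch, yaw] about the fixed x, y, z axes, in that order (R = Rz(yaw) Ry(pitch) Rx(roll)).
In Python, from rig import env gives the robot as it stands. The module is installed in compiled form; this text tells all that it offers.
- The arm moves only by the tool send_rows, never from a script. Its arguments are lists of equal length, an entry for each row: "slide": the shift along the tool's x, y, z in mm, a list of three; "dr": the turn, a rotation vector about the tool's x, y, z in degrees, a list of three. In form: {"slide": [[tx, ty, tz], ...], "dr": [[ax, ay, az], ...]}. A call has exactly 10 rows; each row shifts and turns the commanded pose from where the row before left it, along the tool's axes as they then stand; what a row does not reach is not made up. A row lasts 1/12 s, in which the tool goes at most 41.7 mm and 7.16 degrees, less where a joint would pass 70% of its speed; a pose out of reach is approached as far as the arm can. A call is refused whole if a number of a shift passes 41.7 or a number of a turn 7.16, either way. A call with a gripper value outside its range is refused whole. "jaw" is the finger opening in mm, from 0 to 94, set as the call begins (left out, the last holds). The fingers move at their own pace and stop on an object; the grip force is fixed at half the most. Time passes only in rows, so rows that do not move let the fingers close, or fill a call up. It gives the time, the measured TCP pose, the force, the opening and the grip force at its end, in the units of the state.
- env.get_state(): the state, without advancing time (a new reading comes with each control period).
- env.get_image(name): name is "scene" or "top"; returns (picture, depth): 420x560x3 uint8, blue, green, red; 420x560 float32, mm along the optical axis (not along the pixel's ray), 0 where there is no reading.
- env.camera_info(name): a dict with "K" (3x3 intrinsics, pixels), "eye" and "rotation" of the camera in the world. Camera axes: x right, y up, looking along -z (the intrinsics and any distortion apply to the point x, -y, -z); pixel columns grow to the right and rows downward; lengths in mm; the calibration is good to about 2 mm. A picture is of the moment at which its call begins. camera_info takes no time and is no camera call.
- env.hand_in(): hands the job in; it is judged then, once.
The state is a dict: "time_s": time; "qpos": joint angles; "dq": joint speeds; "joint_efforts": joint torques, N m; "eef_pos": TCP position; "orientation": TCP orientation; "ft_force": force on the tool from outside, world axes, zero at the start; "moment": the same for the moment, N m; "width": finger opening in mm; "grip_force": force on a finger pad.
Only numpy, scipy, OpenCV 4.12 (cv2) and the standard library are available. Lean on these libraries where they do the work, as an engineer would, in place of code of your own. Each camera call takes 0.05 s, during which the arm holds its last target. There are 200 camera calls.

## Working session

There is one attempt and no reset: what is moved stays moved. The work goes in short steps, Python scripts to look and compute and a tool call to move; the robot and the scene stay as the last step left them, time stands still between calls to the robot, and variables do not carry over. Pictures are saved under pics/ and viewed, at most 10 in all, crops included, and the job is handed in when it is done.

Besides the shell and the picture viewer there is one more tool, called as name(argument=value, ...) on one line, values as JSON. send_rows: Moves the arm, as the interface text tells. Its arguments: {"type":"object","properties":{"slide":{"type":"array","items":{"type":"array","items":{"type":"number"}}},"dr":{"type":"array","items":{"type":"array","items":{"type":"number"}}},"jaw":{"type":"number"}},"required":["slide","dr"]}

```bash
mkdir -p pics
cat > h.py <<'E'
import numpy as np, cv2
from rig import env
def world(name,u,v,d):
    c=env.camera_info(name);K=np.array(c["K"]);R=np.array(c["rotation"]);
    p=np.linalg.inv(K)@[u,v,1]*d
    return np.array(c["eye"])+R@[p[0],-p[1],-p[2]]
def onz(name,u,v,z):
    c=env.camera_info(name);e=np.array(c["eye"]);w=world(name,u,v,1000.)-e
    return e+w*(z-e[2])/w[2]
E
python3 - <<'E'
from h import *
for n in("top","scene"):
    im,d=env.get_image(n); cv2.imwrite(f"pics/{n}0.png",im); np.save(f"{n}0.npy",d)
    print(n,{k:np.round(v,3).tolist() if not isinstance(v,str) else v for k,v in env.camera_info(n).items()})
print(env.get_state(),env.grip_depth)
E
```

```text
top {'K': [[429.351, 0.0, 279.711], [0.0, 429.351, 205.019], [0.0, 0.0, 1.0]], 'eye': [280.002, 295.888, 955.375], 'rotation': [12.837, 0.275, -89.352]}
scene {'K': [[526.521, 0.0, 270.885], [0.0, 526.521, 215.412], [0.0, 0.0, 1.0]], 'eye': [-240.55, 1300.548, 650.208], 'rotation': [65.577, -0.068, -145.145]}
{'time_s': 0.1, 'qpos': array([ 6.31338672e+01,  1.40785158e+01,  8.93152658e+01,  3.62415882e-06,
        7.67031453e+01, -9.97441740e+00]), 'dq': array([ 0.02785501, -0.15456658, -0.21093839, -0.0147471 ,  0.02530629,
        0.05491376]), 'joint_efforts': array([ 2.00177446e-04, -4.16913986e+01, -3.15526164e+01,  6.87499065e-02,
        3.10281082e-02, -5.67740381e-05]), 'eef_pos': array([188.61054552, 621.48304752, 204.49841004]), 'orientation': array([-1.79904539e+02, -1.67920160e-02,  1.63108270e+02]), 'ft_force': array([-0.42384437,  0.44734797, -0.27794586]), 'moment': array([-0.00551701, -0.02144331,  0.06115577]), 'grip_force': 0.0, 'width': 93.81079614603428} 18.8
```

View pics/top0.png

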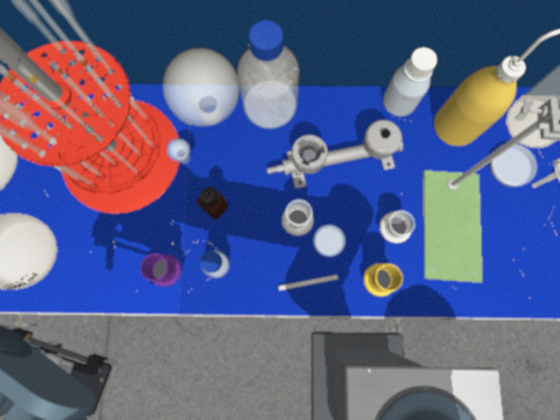

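View pics/scene0.png

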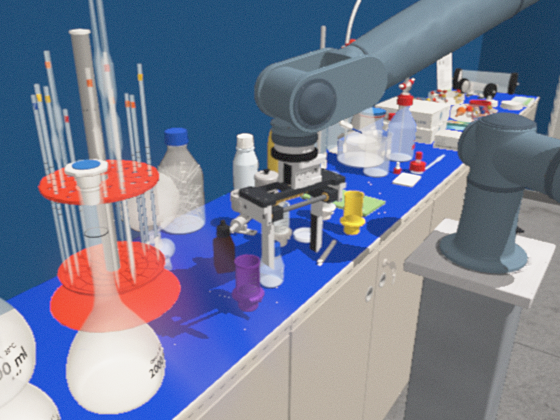

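```bash
cat > h.py <<'E'
import numpy as np, cv2
from scipy.spatial.transform import Rotation as Ro
from rig import env
def world(name,u,v,d):
    c=env.camera_info(name);K=np.array(c["K"]);R=Ro.from_euler('xyz',c["rotation"],degrees=True).as_matrix()
    p=np.linalg.inv(K)@[u,v,1]*d
    return np.array(c["eye"])+R@[p[0],-p[1],-p[2]]
def onz(name,u,v,z):
    c=env.camera_info(name);e=np.array(c["eye"]);w=world(name,u,v,1000.)-e
    return e+w*(z-e[2])/w[2]
E
python3 - <<'E'
from h import *
im=cv2.imread("pics/top0.png");d=np.load("top0.npy")
cv2.imwrite("pics/top0c.png",cv2.resize(im[110:300,250:430],None,fx=3.1,fy=3.1,interpolation=cv2.INTER_CUBIC))
print({k:v for k,v in env.camera_info("top").items() if k not in("K","eye","rotation")})
for u,v in [(298,218),(398,226),(310,152),(383,138),(330,240),(215,263),(161,269),(383,279),(250,250)]:
    p=d[v-14:v+15,u-14:u+15]; ys,xs=np.nonzero(p)
    W=np.array([world("top",u-14+x,v-14+y,p[y,x]) for y,x in zip(ys,xs)])
    print((u,v),"zmax",np.sort(W[:,2])[[-20,-5,-1]].round(),world("top",u,v,d[v,u]).round())
E
```

```text
{}
(298, 218) zmax [116. 117. 118.] [459. 263.  44.]
(398, 226) zmax [86. 87. 87.] [444.  48.  45.]
(310, 152) zmax [110. 111. 112.] [593. 239.  90.]Traceback (most recent call last):
  File "<stdin>", line 7, in <module>
  File "h.py", line 5, in world
    c=env.camera_info(name);K=np.array(c["K"]);R=Ro.from_euler('xyz',c["rotation"],degrees=True).as_matrix()
ValueError: time passes only in moves, steps and waits
```

View pics/top0c.png

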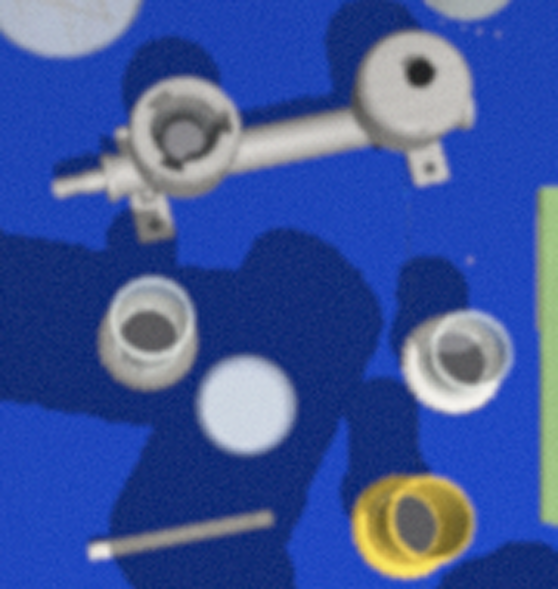

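```bash
cat >> h.py <<'E'
def cloud(name,d):
    c=env.camera_info(name);K=np.array(c["K"]);R=Ro.from_euler('xyz',c["rotation"],degrees=True).as_matrix()
    v,u=np.indices(d.shape); p=np.stack([(u-K[0,2])/K[0,0]*d,-(v-K[1,2])/K[1,1]*d,-d],-1)
    return p@R.T+np.array(c["eye"])
def project(name,P):
    c=env.camera_info(name);K=np.array(c["K"]);R=Ro.from_euler('xyz',c["rotation"],degrees=True).as_matrix()
    p=(np.asarray(P)-np.array(c["eye"]))@R; p=p*[1,-1,-1]; q=p@K.T
    return q[...,:2]/q[...,2:]
def circ(XY):
    from scipy.optimize import least_squares
    return least_squares(lambda s:np.hypot(*(XY-s[:2]).T)-s[2],[*XY.mean(0),27],loss='soft_l1').x
E
python3 - <<'E'
from h import *
d=np.load("top0.npy");im=cv2.imread("pics/top0.png");W=cloud("top",d)
def sel(u,v,r,lo,hi):
    w=W[v-r:v+r,u-r:u+r].reshape(-1,3);return w[(w[:,2]>lo)&(w[:,2]<hi)]
a=sel(298,212,20,108,122);print("tall",circ(a[:,:2]),len(a),np.median(a[:,2]))
a=sel(398,226,20,78,92);print("short",circ(a[:,:2]),np.median(a[:,2]))
b=sel(310,152,24,102,114);c=b[:,:2].min(0)/2+b[:,:2].max(0)/2;print("collar",c,np.ptp(b[:,:2],axis=0),np.median(b[:,2]),b[:,:2].mean(0))
k=sel(383,138,26,108,135);print("cap",(k[:,:2].min(0)+k[:,:2].max(0))/2)
k=sel(270,85,60,150,600);print("bottle",k.min(0),k.max(0))
k=W[60:320,200:460].reshape(-1,3);k=k[k[:,2]>150];print("high",k.min(0),k.max(0))
# ortho picture at z=108 about c, up=+x, left=+y, 0.25mm/px
g=np.arange(-45,45,.2);X,Y=np.meshgrid(-g,-g,indexing='ij')
q=project("top",np.stack([c[0]+X,c[1]+Y,0*X+108],-1)).astype(np.float32)
o=cv2.remap(im,q[...,0],q[...,1],cv2.INTER_CUBIC)
cv2.imwrite("pics/port.png",o)
# intensity by angle at r 27..30
gr=cv2.cvtColor(im,cv2.COLOR_BGR2GRAY)
for t in range(0,360,10):
    r=np.arange(26,30.5,.5);T=np.radians(t)
    q=project("top",np.stack([c[0]+r*np.cos(T),c[1]+r*np.sin(T),0*r+108],-1)).astype(np.float32)[None]
    print(t,cv2.remap(gr,q[...,0],q[...,1],1).mean().round(),cv2.remap(W[...,2].astype(np.float32),q[...,0],q[...,1],0).mean().round(),end=' | ')
E
```

```text
tall [455.69833141 264.7257784   24.95919885] 162 113.7426948248413
short [442.17587195  52.2588587   25.04491583] 83.95763760343596
collar [587.27679535 242.17808011] [72.27114925 75.31039157] 106.87512627819018 [586.05404298 241.8413767 ]
cap [621.66609937  87.05003293]
bottle [645.38428952 202.60370178 150.01016378] [802.132143   451.58046198 282.16893312]
high [280.00227569 -61.94600414 150.00861559] [773.02110467 464.19807455 955.37491038]
0 174.0 107.0 | 10 174.0 107.0 | 20 153.0 107.0 | 30 132.0 95.0 | 40 132.0 94.0 | 50 137.0 93.0 | 60 177.0 107.0 | 70 188.0 107.0 | 80 186.0 108.0 | 90 188.0 108.0 | 100 189.0 106.0 | 110 191.0 107.0 | 120 189.0 107.0 | 130 188.0 107.0 | 140 172.0 106.0 | 150 127.0 73.0 | 160 118.0 74.0 | 170 121.0 68.0 | 180 167.0 107.0 | 190 193.0 108.0 | 200 193.0 107.0 | 210 196.0 108.0 | 220 192.0 107.0 | 230 188.0 109.0 | 240 187.0 106.0 | 250 185.0 107.0 | 260 180.0 108.0 | 270 120.0 86.0 | 280 92.0 89.0 | 290 108.0 93.0 | 300 148.0 107.0 | 310 174.0 107.0 | 320 175.0 109.0 | 330 176.0 106.0 | 340 174.0 106.0 | 350 176.0 108.0 |
```

View pics/port.png

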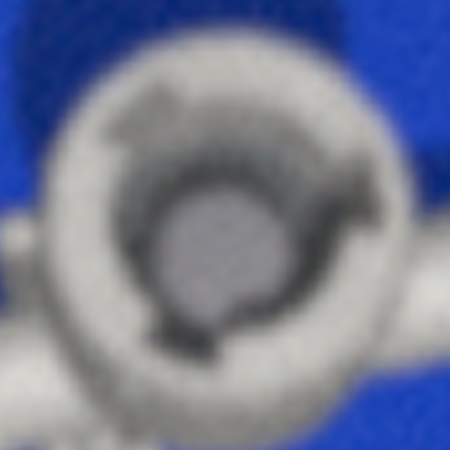

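Run:
```python
from h import *
d=np.load("top0.npy");W=cloud("top",d);w=W[d>0].reshape(-1,3)
from scipy.optimize import least_squares
m=(np.hypot(*(w[:,:2]-[587.3,242]).T)<46)&(w[:,2]>103)&(w[:,2]<113);b=w[m][:,:2]
h=cv2.convexHull(b.astype(np.float32))[:,0];print("collar outer",circ(h),len(h))
ang=np.arctan2(b[:,1]-242,b[:,0]-587.5);r=np.hypot(b[:,0]-587.5,b[:,1]-242)
I=[];
for t in np.radians([70,80,90,100,110,120,130,190,200,210,220,230,240,250,310,320,330,340,350,0,10]):
    s=np.abs(np.angle(np.exp(1j*(ang-t))))<.09
    i=np.where(s)[0];I.append(b[i[r[i].argmin()]])
print("bore",circ(np.array(I)))
c=np.array([588,242])
for lo,hi in((225,245),(245,265),(265,290),(150,225)):
    s=w[(w[:,2]>lo)&(w[:,2]<hi)];D=s[:,:2]-c;R=np.hypot(*D.T);s=s[R<160];D=D[R<160]
    if len(s):
        A=np.degrees(np.arctan2(D[:,1],D[:,0]));print(lo,hi,len(s),np.hypot(*D.T).min(),A.min(),A.max(),s.min(0)[:2],s.max(0)[:2])
print("tall in scene",project("scene",[[455.7,264.7,0],[455.7,264.7,115]]))
```

```text
collar outer [587.63830604 241.7098347   36.73370235] 33
bore [587.78492168 241.99655882  24.32985473]
225 245 53 148.55437552162238 22.82927726746947 36.479666438863866 [713.74911446 303.99202712] [735.26251789 334.98040618]
245 265 152 147.1077065746545 21.503777560503462 37.98306258208534 [711.59478541 300.19021875] [735.79416097 340.1789694 ]
265 290 202 147.42126873014368 21.683453435536503 37.797260934032664 [711.83433368 300.2170221 ] [735.69707926 339.35554782]
150 225 1489 113.71906058587903 9.261692115790602 50.399085024930315 [678.79224382 267.30629989] [745.24036104 364.88024118]
tall in scene [[278.32793835 243.91880351]
 [278.6416795  204.30625909]]
```

send_rows(slide=[[-30, -22, 0], [-30, -22, 0], [-30, -22, 0], [-30, -22, 0], [-30, -22, 0], [-30, -22, 0], [-30, -22, 0], [-30, -22, 0], [-30, -22, 0], [-30, -22, 0]], dr=[[0, 0, 0], [0, 0, 0], [0, 0, 0], [0, 0, 0], [0, 0, 0], [0, 0, 0], [0, 0, 0], [0, 0, 0], [0, 0, 0], [0, 0, 0]], jaw=94)

```text
time_s: 0.93
eef_pos: [412.5, 322.6, 205.1]
orientation: [-180.0, -0.0, 163.1]
ft_force: [-0.1, 0.1, -0.1]
width: 94.3
grip_force: 0.0
```

send_rows(slide=[[-20, -15, 0], [-20, -15, 0], [-19, -14.3, 0], [0, 0, 10], [0, 0, 20], [0, 0, 20], [0, 0, 10], [0, 0, 0], [0, 0, 0], [0, 0, 0]], dr=[[0, 0, 0], [0, 0, 0], [0, 0, 0], [0, 0, 0], [0, 0, 0], [0, 0, 0], [0, 0, 0], [0, 0, 0], [0, 0, 0], [0, 0, 0]])

```text
time_s: 1.77
eef_pos: [456.0, 265.3, 146.4]
orientation: [180.0, 0.1, 163.1]
ft_force: [-0.5, 0.3, 0.5]
width: 94.1
grip_force: 0.0
```

send_rows(slide=[[0, 0, 15], [0, 0, 20], [0, 0, 20], [0, 0, 15], [0, 0, 9], [0, 0, 0], [0, 0, 0], [0, 0, 0], [0, 0, 0], [0, 0, 0]], dr=[[0, 0, 0], [0, 0, 0], [0, 0, 0], [0, 0, 0], [0, 0, 0], [0, 0, 0], [0, 0, 0], [0, 0, 0], [0, 0, 0], [0, 0, 0]])

```text
time_s: 2.6
eef_pos: [456.4, 265.1, 67.6]
orientation: [179.9, 0.1, 163.1]
ft_force: [0.1, 0.5, -0.2]
width: 93.8
grip_force: 0.0
```

send_rows(slide=[[0, 0, 0], [0, 0, 0], [0, 0, 0], [0, 0, 0], [0, 0, 0], [0, 0, 0], [0, 0, 0], [0, 0, 0], [0, 0, 0], [0, 0, 0]], dr=[[0, 0, 0], [0, 0, 0], [0, 0, 0], [0, 0, 0], [0, 0, 0], [0, 0, 0], [0, 0, 0], [0, 0, 0], [0, 0, 0], [0, 0, 0]], jaw=44)

```text
time_s: 3.43
eef_pos: [455.5, 264.7, 66.4]
orientation: [-180.0, -0.0, 163.1]
ft_force: [-0.3, 0.6, -0.2]
width: 51.5
grip_force: 30.0
```

send_rows(slide=[[0, 0, -8], [0, 0, -15], [0, 0, -20], [0, 0, -20], [0, 0, -20], [0, 0, -20], [0, 0, -20], [12, 9, -20], [24, 17, -20], [24, 17, -20]], dr=[[0, 0, 0], [0, 0, 0], [0, 0, 0], [0, 0, 0], [0, 0, 0], [0, 0, 0], [0, 0, 0], [0, 0, 0], [0, 0, 0], [0, 0, 0]])

```text
time_s: 4.27
eef_pos: [410.1, 323.4, 250.8]
orientation: [180.0, -0.0, 163.0]
ft_force: [-0.2, 0.3, -1.9]
width: 51.8
grip_force: 30.0
```

send_rows(slide=[[28, 20, -20], [30, 22, -10], [30, 22, 0], [30, 22, 0], [30, 22, 0], [28, 20, 0], [24, 17, 0], [12, 9, 0], [0, 0, 0], [0, 0, 0]], dr=[[0, 0, 0], [0, 0, 0], [0, 0, 0], [0, 0, 0], [0, 0, 0], [0, 0, 0], [0, 0, 0], [0, 0, 0], [0, 0, 0], [0, 0, 0]])

```text
time_s: 5.1
eef_pos: [252.0, 532.3, 279.4]
orientation: [-180.0, 0.0, 163.2]
ft_force: [-0.5, -0.3, -0.6]
width: 51.4
grip_force: 30.0
```

Run:
```python
from h import *
s=env.get_state();p=s["eef_pos"];print(p,s["orientation"],s["ft_force"],s["width"])
im,d=env.get_image("scene");np.save("s1.npy",d)
under=p+[0,0,-66.3]
q=project("scene",[under+[0,0,16],under]);print(q,project("scene",[under+[29*np.cos(a),29*np.sin(a),19] for a in np.radians([60,90,120,150,180])]).round(1).tolist())
u,v=q[0].astype(int);x0,y0=u-45,v-60
print(x0,y0);cv2.imwrite("pics/s1.png",cv2.resize(im[y0:v+30,x0:u+45],None,fx=6.5,fy=6.5,interpolation=cv2.INTER_CUBIC))
```

```text
[252.02485957 532.30885042 279.41950891] [-1.79953832e+02  1.12987997e-02  1.63198756e+02] [-0.45756754 -0.26873753 -0.56417429] 51.42509570677995
[[288.88294117 218.76544268]
 [288.7552688  226.33009045]] [[275.2, 220.0], [280.4, 222.6], [288.1, 223.8], [296.0, 223.2], [301.9, 221.0]]
243 158
```

View pics/s1.png

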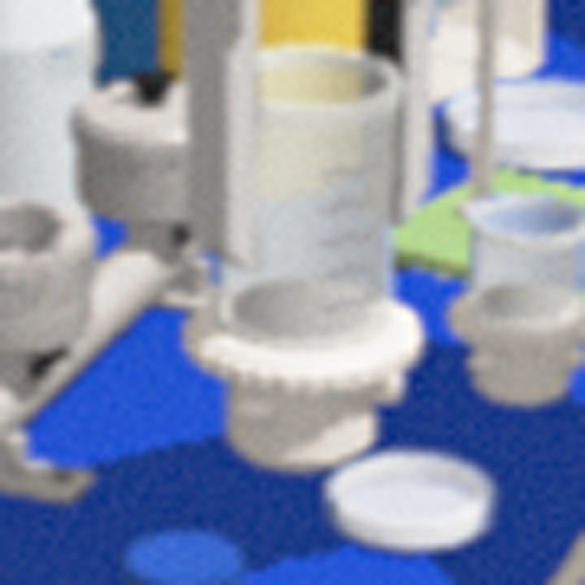

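send_rows(slide=[[0, 0, 0], [0, 0, 0], [0, 0, 0], [0, 0, 0], [0, 0, 0], [0, 0, 0], [0, 0, 0], [0, 0, 0], [0, 0, 0], [0, 0, 0]], dr=[[0, 0, 5], [0, 0, 5], [0, 0, 5], [0, 0, 5], [0, 0, 5], [0, 0, 5], [0, 0, 5], [0, 0, 5], [0, 0, 0], [0, 0, 0]])

```text
time_s: 5.98
eef_pos: [253.4, 531.5, 279.6]
orientation: [180.0, 0.0, 123.1]
ft_force: [-0.1, 0.5, -1.1]
width: 51.1
grip_force: 30.0
```

Run:
```python
from h import *
s=env.get_state();p=s["eef_pos"];print(p,s["orientation"],s["qpos"][5])
ims=[env.get_image("scene")[0].astype(np.float32) for _ in range(12)]
im2=np.mean(ims,0);cv2.imwrite("pics/s2_raw.png",im2)
x0,y0=262,200
q=project("scene",[p+[0,0,-66.3+z] for z in(16,22)]);print(q)
cr=im2[y0:y0+34,x0:x0+56]
cr=np.clip((cr-60)*1.45,0,255).astype(np.uint8)
cv2.imwrite("pics/s2.png",cv2.resize(cr,None,fx=14,fy=14,interpolation=cv2.INTER_CUBIC))
```

```text
[253.370232   531.49653745 279.58310004] [1.79999193e+02 9.34776116e-03 1.23143273e+02] 20.34958369486789
[[288.52591275 218.37223437]
 [288.57328198 215.51230155]][ WARN:0@4.824] global loadsave.cpp:1063 imwrite_ Unsupported depth image for selected encoder is fallbacked to CV_8U.
```

View pics/s2.png

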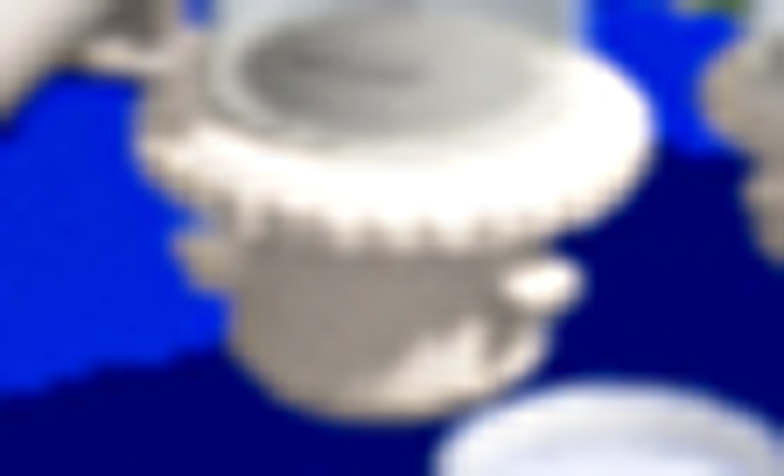

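send_rows(slide=[[0, 0, 0], [0, 0, 0], [-15, 8.5, 0], [-31, 17.5, 0], [-31, 17.5, 0], [-31, 17.5, 0], [-31, 17.5, 0], [-31, 17.5, 0], [-31, 17.5, 0], [-31, 17.5, 0]], dr=[[0, 0, 6.75], [0, 0, 6.75], [0, 0, 0], [0, 0, 0], [0, 0, 0], [0, 0, 0], [0, 0, 0], [0, 0, 0], [0, 0, 0], [0, 0, 0]])

```text
time_s: 7.42
eef_pos: [454.9, 356.5, 279.6]
orientation: [180.0, -0.0, 109.6]
ft_force: [0.8, 1.0, -1.4]
width: 51.8
grip_force: 30.0
```

send_rows(slide=[[-31, 17.5, 0], [-31, 17.5, 0], [-31, 17.5, 0], [-31, 17.5, 0], [-18.8, 10.8, 0], [-10, 6, 0], [0, 0, 20], [0, 0, 20], [0, 0, 10], [0, 0, 0]], dr=[[0, 0, 0], [0, 0, 0], [0, 0, 0], [0, 0, 0], [0, 0, 0], [0, 0, 0], [0, 0, 0], [0, 0, 0], [0, 0, 0], [0, 0, 0]])

```text
time_s: 8.25
eef_pos: [584.8, 243.0, 226.1]
orientation: [-179.7, -0.1, 109.7]
ft_force: [0.4, 0.4, -1.2]
width: 51.5
grip_force: 30.0
```

Run:
```python
from h import *
im,d=env.get_image("top")
s=env.get_state();print(s["eef_pos"],s["orientation"],s["qpos"],s["ft_force"],s["moment"])
W=cloud("top",d);w=W[d>0]
p=s["eef_pos"]
m=(np.hypot(*(w[:,:2]-p[:2]).T)<24)
print(np.histogram(w[m][:,2],bins=range(80,420,20)))
cv2.imwrite("pics/t2.png",cv2.resize(im[90:230,230:400],None,fx=4,fy=4))
```

```text
[585.68397584 243.33338202 228.13689899] [-1.79832499e+02 -2.89102064e-02  1.09660951e+02] [ 1.23315454e+01  1.10530125e+01  9.03491645e+01  7.44781954e-03
  7.87676438e+01 -7.33090906e+00] [-0.05609203 -0.3089222  -1.68707708] [-0.01289134  0.03698737  0.05159073]
(array([74, 19,  0,  0,  0,  1,  4,  3,  0,  0,  0,  0,  0,  0,  0,  0]), array([ 80, 100, 120, 140, 160, 180, 200, 220, 240, 260, 280, 300, 320,
       340, 360, 380, 400]))
```

send_rows(slide=[[0, 0, 10], [0, 0, 20], [0, 0, 15], [0, 0, 10], [0, 0, 2], [0, 0, 0], [0, 0, 0], [0, 0, 0], [0, 0, 0], [0, 0, 0]], dr=[[0, 0, 0], [0, 0, 0], [0, 0, 0], [0, 0, 0], [0, 0, 0], [0, 0, 0], [0, 0, 0], [0, 0, 0], [0, 0, 0], [0, 0, 0]])

```text
time_s: 9.13
eef_pos: [587.3, 243.0, 173.4]
orientation: [179.9, 0.0, 109.6]
ft_force: [-0.1, -0.3, -1.3]
width: 51.3
grip_force: 30.0
```

send_rows(slide=[[-1, 0, 0], [0, 0, 3], [0, 0, 3], [0, 0, 3], [0, 0, 3], [0, 0, 1], [0, 0, 0], [0, 0, 0], [0, 0, 0], [0, 0, 0]], dr=[[0, 0, 0], [0, 0, 0], [0, 0, 0], [0, 0, 0], [0, 0, 0], [0, 0, 0], [0, 0, 0], [0, 0, 0], [0, 0, 0], [0, 0, 0]])

```text
time_s: 9.97
eef_pos: [587.2, 242.1, 159.4]
orientation: [180.0, -0.0, 109.6]
ft_force: [0.4, 1.1, -2.2]
width: 51.6
grip_force: 30.0
```

send_rows(slide=[[0, 0, 1], [0, 0, 1], [0, 0, 1], [0, 0, 1], [0, 0, 1], [0, 0, 0], [0, 0, 0], [0, 0, 0], [0, 0, 0], [0, 0, 0]], dr=[[0, 0, 0], [0, 0, 0], [0, 0, 0], [0, 0, 0], [0, 0, 0], [0, 0, 0], [0, 0, 0], [0, 0, 0], [0, 0, 0], [0, 0, 0]])

```text
time_s: 10.8
eef_pos: [587.5, 242.2, 154.9]
orientation: [179.9, -0.0, 109.6]
ft_force: [0.8, 3.1, 3.0]
width: 51.6
grip_force: 30.0
```

send_rows(slide=[[0, 0, 1.5], [0, 0, 1.5], [0, 0, 1.5], [0, 0, 1.5], [0, 0, 1.5], [0, 0, 1.5], [0, 0, 1], [0, 0, 0], [0, 0, 0], [0, 0, 0]], dr=[[0, 0, 0], [0, 0, 0], [0, 0, 0], [0, 0, 0], [0, 0, 0], [0, 0, 0], [0, 0, 0], [0, 0, 0], [0, 0, 0], [0, 0, 0]])

```text
time_s: 11.63
eef_pos: [587.6, 242.4, 146.3]
orientation: [179.9, -0.0, 109.6]
ft_force: [-2.1, 3.3, 9.0]
width: 51.7
grip_force: 30.0
```

send_rows(slide=[[0, 0, 1], [0, 0, 0.8], [0, 0, 0], [0, 0, 0], [0, 0, 0], [0, 0, 0], [0, 0, 0], [0, 0, 0], [0, 0, 0], [0, 0, 0]], dr=[[0, 0, 0], [0, 0, 0], [0, 0, 0], [0, 0, 4], [0, 0, 4], [0, 0, 4], [0, 0, 4], [0, 0, 4], [0, 0, 0], [0, 0, 0]])

```text
time_s: 12.47
eef_pos: [589.5, 242.6, 145.5]
orientation: [179.6, -0.1, 89.6]
ft_force: [2.0, 2.3, 9.1]
width: 51.8
grip_force: 30.0
```

```bash
python3 -c "
from h import *
s=env.get_state();print(s['eef_pos'],s['orientation'],s['ft_force'],s['moment'])"
```

```text
[589.5226185  242.64470239 145.51674154] [ 1.79643976e+02 -1.05967918e-01  8.95883865e+01] [1.95014355 2.28047531 9.07098661] [ 0.71902763 -0.30350312  0.00085776]
```

send_rows(slide=[[0, 0, 0.6], [0, 0, 0], [0, 0, 0], [0, 0, 0], [0, 0, 0], [0, 0, 0], [0, 0, 0], [0, 0, 0], [0, 0, 0], [0, 0, 0]], dr=[[0, 0, 0], [0, 0, 4], [0, 0, 4], [0, 0, 4], [0, 0, 4], [0, 0, 4], [0, 0, 4], [0, 0, 4], [0, 0, 0], [0, 0, 0]])

```text
time_s: 13.3
eef_pos: [590.4, 242.1, 145.3]
orientation: [179.6, -0.3, 61.6]
ft_force: [3.6, 1.9, 10.2]
width: 51.6
grip_force: 30.0
```

```bash
python3 -c "
from h import *
s=env.get_state();print(s['eef_pos'],s['orientation'],s['ft_force'],s['moment'])"
```

```text
[590.39341107 242.0542735  145.3345339 ] [179.60341045  -0.26592218  61.58442889] [ 3.64990446  1.94947799 10.22621154] [ 0.29441451 -0.54872604 -0.0428398 ]
```

send_rows(slide=[[0, 0, 0], [0, 0, 0], [0, 0, 0], [0, 0, 0], [0, 0, 0], [0, 0, 0], [0, 0, 0], [0, 0, 0], [0, 0, 0], [0, 0, 0]], dr=[[0, 0, 2], [0, 0, 2], [0, 0, 2], [0, 0, 2], [0, 0, 2], [0, 0, 2], [0, 0, 2], [0, 0, 2], [0, 0, 0], [0, 0, 0]])

```text
time_s: 14.13
eef_pos: [589.4, 241.1, 145.4]
orientation: [179.7, -0.1, 45.8]
ft_force: [-0.3, -2.5, 12.7]
width: 52.3
grip_force: 30.0
```

```bash
python3 -c "
from h import *
s=env.get_state();print(s['eef_pos'],s['orientation'],s['ft_force'],s['moment'])"
```

```text
[589.3835542  241.07582046 145.39633432] [ 1.79679768e+02 -1.17136906e-01  4.57798234e+01] [-0.30440279 -2.49577136 12.72078586] [-0.39080501  0.16015028  0.81809052]
```

send_rows(slide=[[0, 0, -0.5], [0, 0, -0.5], [0, 0, -0.5], [0, 0, -0.5], [0, 0, -0.5], [0, 0, -0.5], [0, 0, -0.5], [0, 0, 0], [0, 0, 0], [0, 0, 0]], dr=[[0, 0, 0], [0, 0, 0], [0, 0, 0], [0, 0, 0], [0, 0, 0], [0, 0, 0], [0, 0, 0], [0, 0, 0], [0, 0, 0], [0, 0, 0]])

```text
time_s: 14.97
eef_pos: [588.7, 241.2, 145.8]
orientation: [179.8, -0.1, 45.7]
ft_force: [5.1, -0.6, 1.6]
width: 52.1
grip_force: 30.0
```

```bash
python3 -c "
from h import *
s=env.get_state();print(s['eef_pos'],s['orientation'],s['ft_force'],s['moment'])"
```

```text
[588.70953485 241.24366751 145.82632244] [ 1.79783983e+02 -9.85804641e-02  4.56602923e+01] [ 5.09564077 -0.64857399  1.6437687 ] [-0.3328179  -1.26765185  0.71482075]
```

send_rows(slide=[[0, 0, 0], [0, 0, 0], [0, 0, 0], [0, 0, 0], [0, 0, 0], [0, 0, 0], [0, 0, 0], [0, 0, 0], [0, 0, 0], [0, 0, 0]], dr=[[0, 0, -0.3], [0, 0, -0.3], [0, 0, -0.3], [0, 0, -0.3], [0, 0, 0], [0, 0, 0], [0, 0, 0], [0, 0, 0], [0, 0, 0], [0, 0, 0]])

```text
time_s: 15.8
eef_pos: [588.5, 241.4, 146.3]
orientation: [179.8, -0.1, 46.8]
ft_force: [6.6, -1.9, 4.8]
width: 52.0
grip_force: 30.0
```

```bash
python3 -c "
from h import *
s=env.get_state();print(s['eef_pos'],s['orientation'],s['ft_force'],s['moment'])"
```

```text
[588.49089756 241.39675844 146.34703718] [ 1.79833962e+02 -9.10303455e-02  4.67735196e+01] [ 6.61386979 -1.85297292  4.7670275 ] [-0.47108668 -1.19008794  0.20771553]
```

send_rows(slide=[[0, 0, -0.5], [0, 0, -0.5], [0, 0, -0.5], [0, 0, -0.5], [0, 0, -0.5], [0, 0, -0.5], [0, 0, -0.3], [0, 0, 0], [0, 0, 0], [0, 0, 0]], dr=[[0, 0, 0], [0, 0, 0], [0, 0, 0], [0, 0, 0], [0, 0, 0], [0, 0, 0], [0, 0, 0], [0, 0, 0], [0, 0, 0], [0, 0, 0]])

```text
time_s: 16.63
eef_pos: [588.4, 241.3, 149.2]
orientation: [179.8, -0.1, 46.8]
ft_force: [5.9, -1.4, 2.8]
width: 52.2
grip_force: 30.0
```

```bash
python3 -c "
from h import *
s=env.get_state();print(s['eef_pos'],s['orientation'],s['ft_force'],s['moment'])"
```

```text
[588.3787581  241.3465645  149.18031578] [ 1.79842268e+02 -7.98326722e-02  4.67742665e+01] [ 5.91808716 -1.38734923  2.83190315] [-0.4470536  -1.30508203  0.18568306]
```

send_rows(slide=[[0, 0, -0.5], [0, 0, -0.5], [0, 0, 0], [0, 0, 0], [0, 0, 0], [0, 0, 0], [0, 0, 0], [0, 0, 0], [0, 0, 0], [0, 0, 0]], dr=[[0, 0, 0], [0, 0, 0], [0, 0, -1], [0, 0, -1], [0, 0, -1], [0, 0, -1], [0, 0, -1], [0, 0, 0], [0, 0, 0], [0, 0, 0]])

```text
time_s: 17.47
eef_pos: [588.1, 241.4, 149.3]
orientation: [179.9, -0.1, 51.6]
ft_force: [5.7, -0.8, -0.1]
width: 52.3
grip_force: 30.0
```

```bash
python3 -c "
from h import *
s=env.get_state();print(s['eef_pos'],s['orientation'],s['ft_force'],s['moment'])"
```

```text
[588.09793287 241.39811202 149.29368626] [ 1.79911242e+02 -6.68603038e-02  5.16288698e+01] [ 5.69755259 -0.77304715 -0.14224649] [-0.25622148 -1.39822093 -0.50156029]
```

send_rows(slide=[[0, 0, 0], [0, 0, 0], [0, 0, 0], [0, 0, 0], [0, 0, 0], [0, 0, 0], [0, 0, 0], [0, 0, 0], [0, 0, 0], [0, 0, 0]], dr=[[0, 0, 0], [0, 0, 0], [0, 0, 0], [0, 0, 0], [0, 0, 0], [0, 0, 0], [0, 0, 0], [0, 0, 0], [0, 0, 0], [0, 0, 0]], jaw=90)

```text
time_s: 18.3
eef_pos: [587.2, 242.0, 149.9]
orientation: [-180.0, -0.0, 51.8]
ft_force: [0.5, -0.4, -0.9]
width: 90.0
grip_force: 0.0
```

send_rows(slide=[[0, 0, -5], [0, 0, -15], [0, 0, -20], [0, 0, -20], [0, 0, -20], [0, 0, -20], [0, 0, -20], [0, 0, -15], [0, 0, -10], [0, 0, 0]], dr=[[0, 0, 0], [0, 0, 0], [0, 0, 0], [0, 0, 0], [0, 0, 0], [0, 0, 0], [0, 0, 0], [0, 0, 0], [0, 0, 0], [0, 0, 0]])

```text
time_s: 19.13
eef_pos: [588.3, 242.2, 298.1]
orientation: [179.8, -0.2, 51.8]
ft_force: [0.4, 0.1, 0.4]
width: 90.1
grip_force: 0.0
```

Run:
```python
from h import *
print(env.get_state()["eef_pos"],env.get_state()["ft_force"])
im,d=env.get_image("scene");W=cloud("scene",d);w=W[d>0]
q=project("scene",[587.7,242,140]);u,v=q.astype(int);print(q)
m=(np.hypot(*(w[:,:2]-[587.7,242]).T)<45)&(w[:,2]>100)&(w[:,2]<230);a=w[m]
print("top z",np.percentile(a[:,2],[95,98,99.5]))
sk=a[(a[:,2]>113)&(a[:,2]<123)];print("skirt z/r",len(sk),np.hypot(*(sk[:,:2]-[587.7,242]).T).max())
it,dt=env.get_image("top");w=cloud("top",dt)[dt>0]
m=(np.hypot(*(w[:,:2]-[587.7,242]).T)<45)&(w[:,2]>188)&(w[:,2]<210);r=w[m];print("rim",len(r))
if len(r)>20: print(circ(r[:,:2]),np.median(r[:,2]),np.linalg.lstsq(np.c_[r[:,:2]-r[:,:2].mean(0),np.ones(len(r))],r[:,2],rcond=None)[0])
cv2.imwrite("pics/end.png",cv2.resize(im[v-50:v+50,u-60:u+60],None,fx=5,fy=5,interpolation=cv2.INTER_CUBIC))
```

```text
[588.30421578 242.21835268 298.11454061] [0.41585722 0.05764934 0.44342112]
[243.20798817 182.19503944]
top z [197.07948628 198.67136479 199.44549698]
skirt z/r 72 38.1745961028425
rim 140
[586.75270504 242.3692571   24.82630068] 196.27464609980115 [-3.76974047e-02 -8.57328066e-03  1.95684510e+02]
```

View pics/end.png

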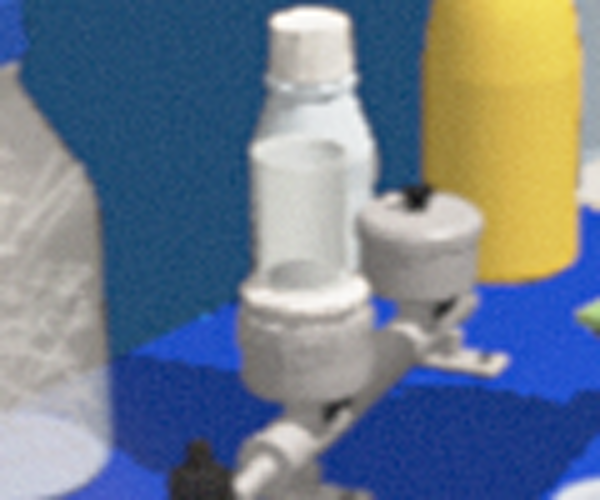

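The funnel stands upright in the collar. Its rim is at about 197.5 mm, against 198 mm expected when caught and 204 mm if it were floating unlocked.

```bash
python3 -c "
from rig import env
print(env.hand_in())"
```

```text
the job is handed in; nothing more can be done
None
```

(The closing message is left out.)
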